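# Add a specimen plate to the pile in the magazine and tally it

## Task

Put the blue specimen plate flat on top of the pile in the plate magazine, between its four corner guides: you are not told how high the pile stands, so lower the plate gently until you feel it rest on the pile, only then let go, and never drop it or press it down hard. Then count it: swing the sprung lever on the green tally counter all the way to its stop and let it spring back to rest. Leave the other things on the bench where they are.

Things in the scene. Friction and masses are not known exactly. Their poses are not given: they have to be found in the camera images.
- plate: the loose blue specimen plate with six orange round windows, 120 x 60 x 15 mm, 0.2 to 0.42 kg, lying flat on the worktop; origin at the centre of its underside, x along its 120 mm length, y across its 60 mm width (grasp it across this width), z up. Either end may lead.
- magazine: fixed plate magazine: grey well 158 x 96 mm, 46 mm high, with a pile of aluminium plates of the same outline as the blue one; origin at the centre of its underside, x along the plates' length, y across, z up. The pile's top is flat, level, centred, 58 to 97 mm above the worktop: it differs from run to run, is not reported, and yields on a spring, 3 N per mm, at most 8 mm.
- guide_mouth (a point): centre of the mouth between the magazine's four steel L-shaped corner guides, 113 mm above the worktop (the guides' tops). The guides leave 128 x 68 mm inside; their top 9 mm flare outward. Along the long sides they stand only beyond 43 mm from the centre, so the middle 86 mm is open for fingers above the 46 mm high well.
- tally_lever (a joint): angle of the tally counter's lever in rad: 0 at rest, grows anticlockwise seen from above, to 1.1 at its stop. A spring drives it back to 0 when let go; pushing at the post takes about 1 N at the start and 3 N at the stop.
- lever_post (a point): the black upright thumb post at the free end of the lever, 13 mm in diameter, its 42 mm long upright part from 79 to 121 mm above the worktop; the point lies on its axis at 103 mm. The lever's flat arm runs below the post, 76 to 81 mm above the worktop, from the pivot. The post can be gripped or pushed.
- lever_pivot (a point): point on the lever's vertical hinge axis, at the same height (103 mm) as lever_post and 60 mm from it, over the middle of the green tally counter (fixed box 64 x 90 mm, 70 mm high).
- jar: bystander: white powder jar with blue cap, 54 mm in diameter, 80 mm high, behind the work; origin at the centre of its underside
- stapler_1: bystander: red and black stapler, 135 mm long, 30 mm wide, 46 mm high; origin at the centre of its underside
- green_mug: bystander: green mug, 86 mm in diameter, 96 mm high, to the right of the case; origin at the centre of its underside

How it is judged:
By the outcome, as a careful person would: the job done as asked, in the order asked, and still so for the second after the job is handed in, with the robot touching nothing.
It also fails if it takes over 59 s, if anything falls off the work surface, if the arm or the gripper's body presses on something with over 40 N, if the wrist force passes 120 N, or if a joint passes its speed limit or range.

## Robot

A 7-joint arm with a two-finger parallel gripper is mounted at the origin on a cart in front of the work surface, level with it; the furniture and walls round the work are solid. World frame = base frame: x ahead of the robot, y to its left, z up, the work surface at z = 0. Lengths are in m, angles in rad, forces in N, time in s.
With the tool pointing down it reaches from about 0.4 to 0.85 m from the base axis. Payload 10.4 kg.
Tool frame: the origin (TCP) lies between the finger pads; the fingertips stand 22 mm ahead of it and the grasp point (between the pads) lies 3 mm ahead of it; z points along the fingers, y is the line along which they close (so a half turn about z gives the same grasp; the last joint's range is limited). The gripper opens to 85 mm and grips with 20 to 120 N. Pads are 22 mm wide; open, the fingers measure 114 mm over their backs; the gripper's body (76 mm by 85 mm) begins 54 mm behind the grasp point. The pads swing forward as they close: fully open they stand 13 mm farther back than shut.
Start: joints at [-1.315, 0.332, -0.065, 1.46, 0.022, 1.35, -0.088], TCP at [0.172, 0.601, 0.253] pointing down, gripper open.
Joint ranges: [-2.6, 2.6], [-0.5, 2.12], [-1.47, 1.34], [0.16, 2.42], [-1.27, 4.41], [0.06, 2.06], [-2.6, 2.6]. Speed limits (rad/s): [2.22, 2.22, 2.79, 2.79, 3.14, 3.14, 3.14].

## Interface

Orientations are given as a unit quaternion [x, y, z, w].
In Python, from workcell import manip, camera, ticket, boxes_of, outline_of gives the robot as it stands.
- The arm moves only by the tool carry_out, never from a script. Its argument "deltas" is a list of rows, each a list of 5 numbers: the shift along the tool's x, y, z as a fraction of full scale, then the turn about the tool's z as a fraction of full scale, then the opening, from -1 (shut) to 1 (fully open), so that 0 is half open. In form: [[tx, ty, tz, spin, gripper], ...]. A call has 1 to 20 rows; each row is the pose to reach, as a shift and turn from the pose commanded when the call began, along the tool's axes at that moment; what a row does not reach only later rows make up. Full scale, the value 1, is 150 mm for a shift and 30 degrees for a turn. A row lasts 1/8 s, in which the tool goes at most 62.5 mm and 10.7 degrees, less where a joint would pass 70% of its speed; a pose out of reach is approached as far as the arm can. A call with a number of a shift or a turn outside -1 to 1 is refused whole. A call with a gripper value outside its range is refused whole. The fingers move at their own pace and stop on an object; "force" is the grip in N (left out, the last holds). Time passes only in rows, so rows that repeat a pose let the fingers close. It gives the time, the measured TCP pose, the force, the opening and the grip force at its end, in the units of the state.
- manip.get_obs(): the state, without advancing time (a new reading comes with each control period).
- camera(name): name is "scene" or "top" or "wrist"; returns a dict with "img" (384x512x3 uint8, red, green, blue), "depth" (384x512 float32, m along the optical axis (not along the pixel's ray), 0 where there is no reading), "vertical_fov" (degrees; the focal length in pixels is half the picture's height over the tangent of half this angle, whatever the lens; pixels are square), "cx", "cy" (the principal point, pixels), "R" (3x3) and "t" (3): a world point X has camera coordinates R X + t. Camera axes: x right, y down, z forward; pixel columns grow to the right and rows downward; lengths in m; the calibration is good to about 2 mm. A picture is of the moment at which its call begins.
- ticket.hand_in(): hands the job in; it is judged then, once.
Trained networks look in a picture, given as the dict that the camera call returned (one of the last four; its "shot" number tells which), for a name from the list of things; names that differ only in an ending like _2 or _b are one class to them, and where a whole thing is asked for, a point or a joint stands for the part that bears it (a point fixed in the world has none). Each returns a list of dicts, best first, with "conf" (0 to 1); they miss things now and then, are a little off and sometimes report something else, mostly with a low value. They report only what shows in the picture. A call takes as long as a camera call.
- boxes_of(query, picture): "position" ([x, y, z] in m, in world coordinates, good to about 4 mm: the middle of the surface that is visible of it).
- outline_of(query, picture): "region" (384x512 bool, what is visible of it).
The state is a dict: "clock": time; "joint_pos": joint angles; "joint_velocities": joint speeds; "tau": joint torques, N m; "position": TCP position; "ee_rot": TCP orientation; "ft_force": force on the tool from outside, world axes, zero at the start; "torque": the same for the moment, N m; "grip_width": opening from 0.0 (shut) to 1.0 (fully open); "grasp_force": force on a finger pad.
Only numpy, scipy, OpenCV 4.12 (cv2) and the standard library are available. Lean on these libraries where they do the work, as an engineer would, in place of code of your own. Each camera call takes 0.05 s, during which the arm holds its last target. There are 200 camera calls.

## Working session

There is one attempt and no reset: what is moved stays moved. The work goes in short steps, Python scripts to look and compute and a tool call to move; the robot and the scene stay as the last step left them, time stands still between calls to the robot, and variables do not carry over. Pictures are saved under pics/ and viewed, at most 10 in all, crops included, and the job is handed in when it is done.

Besides the shell and the picture viewer there is one more tool, called after "Emit:" in YAML: its name, and indented under it one key for each argument. carry_out: Moves the arm, as the interface text tells. Its arguments: {"type":"object","properties":{"deltas":{"type":"array","items":{"type":"array","items":{"type":"number"}}},"force":{"type":"number"}},"required":["deltas"]}

```bash
mkdir -p pics; cat > h.py <<'E'
import numpy as np, cv2
from workcell import manip, camera, ticket, boxes_of, outline_of
def K(c):
    h=c["img"].shape[0]; return h/2/np.tan(np.radians(c["vertical_fov"]/2))
def world(c,mask):
    v,u=np.nonzero(mask&(c["depth"]>0)); d=c["depth"][v,u]; f=K(c)
    P=np.c_[(u-c["cx"])*d/f,(v-c["cy"])*d/f,d]
    return (P-c["t"])@c["R"]
def rect(P):
    (c,s,a)=cv2.minAreaRect(P[:,:2].astype(np.float32)*1000); return np.round(c,1),np.round(s,1),round(a,1)
E
python3 - <<'E'
from h import *
o=manip.get_obs(); print({k:np.round(v,3) for k,v in o.items()})
ims=[]
for n in ["top","scene"]:
    c=camera(n); ims.append(c["img"])
    for q in ["plate","magazine","lever_post","lever_pivot","guide_mouth","jar","stapler_1","green_mug"]:
        try:
            b=boxes_of(q,c)[:2]; print(n,q,[(np.round(x["position"],3),round(x["conf"],2)) for x in b])
            r=outline_of(q,c)
            if r:
                P=world(c,r[0]["region"]); print("   ",len(P),np.round(np.percentile(P,[2,50,98],axis=0),3).tolist(), rect(P))
        except Exception as e: print(n,q,e)
    cv2.imwrite(f"pics/{n}1.png",c["img"][:,:,::-1])
E
```

```text
{'clock': np.float64(0.0), 'joint_pos': array([-1.315,  0.333, -0.065,  1.461,  0.022,  1.35 , -0.089]), 'joint_velocities': array([ 0.003, -0.002, -0.   , -0.001, -0.   ,  0.   , -0.   ]), 'tau': array([ 0.0000e+00, -6.2544e+01,  4.9000e-02, -3.9160e+01,  1.6000e-02,
        1.0000e-02, -0.0000e+00]), 'position': array([0.172, 0.601, 0.253]), 'ee_rot': array([ 0.139,  0.99 , -0.001, -0.   ]), 'ft_force': array([ 0.667, -0.084, -0.434]), 'torque': array([-0.021,  0.047, -0.015]), 'grasp_force': np.float64(0.0), 'grip_width': np.float64(0.998)}
top plate [(array([ 0.639, -0.312,  0.038]), 0.68), (array([0.493, 0.36 , 0.018]), 0.6)]
    563 [[0.435, 0.33, -0.001], [0.494, 0.361, 0.014], [0.553, 0.391, 0.024]] (array([496.9, 361.3]), array([ 66.5, 124.5]), 89.4)
top magazine [(array([0.528, 0.186, 0.06 ]), 0.83)]
    1256 [[0.455, 0.137, 0.006], [0.531, 0.182, 0.058], [0.606, 0.229, 0.114]] (array([530.7, 187.7]), array([105.5, 164.4]), 87.4)
top lever_post [(array([ 0.443, -0.104,  0.08 ]), 0.44)]
    536 [[0.435, 0.33, 0.004], [0.493, 0.36, 0.014], [0.549, 0.39, 0.024]] (array([494.1,
[... 1837 characters left out ...]
.005], [0.527, 0.193, 0.06], [0.608, 0.235, 0.113]] (array([547.1, 176.6]), array([121.2, 209. ]), 89.1)
scene jar [(array([0.682, 0.328, 0.079]), 0.83), (array([ 0.633, -0.315,  0.058]), 0.5)]
    320 [[0.667, 0.307, 0.008], [0.682, 0.331, 0.075], [0.714, 0.352, 0.085]] (array([691.6, 328.4]), array([48.5, 50. ]), 81.6)
scene stapler_1 [(array([0.657, 0.445, 0.04 ]), 0.94)]
    496 [[0.607, 0.395, -0.002], [0.659, 0.44, 0.038], [0.718, 0.486, 0.049]] (array([670.6, 438.9]), array([ 40.6, 151.9]), 51.9)
scene green_mug [(array([ 0.633, -0.315,  0.054]), 0.57)]
    788 [[0.58, -0.371, 0.001], [0.634, -0.316, 0.055], [0.68, -0.266, 0.096]] (array([ 768.7, -550.1]), array([122.6, 637.9]), 31.5)
```

View pics/top1.png

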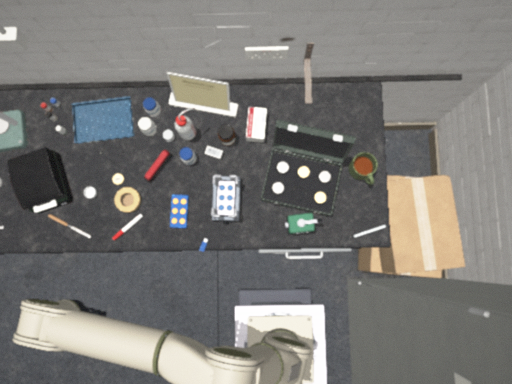

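View pics/scene1.png

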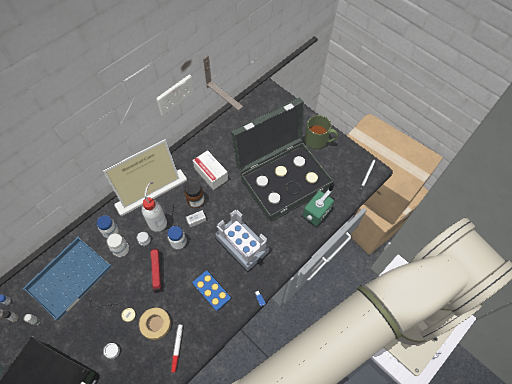

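The top view shows the blue plate at (179,211), the magazine at (226,197) and the green counter at (301,222). The scene view agrees, and its lever post is near (326,198). I'll move toward the plate.

Emit:
carry_out:
  deltas:
    - [-1, -0.45, 0, -0.45, 1]
    - [-1, -0.45, 0, -0.45, 1]
    - [-1, -0.45, 0, -0.45, 1]
    - [-1, -0.45, 0, -0.45, 1]
    - [-1, -0.45, 0, -0.45, 1]

```text
clock: 2.33
position: [0.2969, 0.4952, 0.2534]
ee_rot: [0.021, 1.0, 0.0, -0.0]
ft_force: [-0.5, -0.1, 1.0]
grip_width: 0.997
grasp_force: 0.0
```

```bash
cat >> h.py <<'E'
from scipy.spatial.transform import Rotation as Ro
def go(xyz,yawy):
    """row values to bring TCP to xyz with tool y axis at world angle yawy (deg, mod 180)"""
    o=manip.get_obs(); R=Ro.from_quat(o["ee_rot"]).as_matrix()
    d=R.T@(np.array(xyz)-o["position"])/0.15
    a=np.degrees(np.arctan2(R[1,1],R[0,1])); s=(yawy-a+90)%180-90
    print("t",round(o["clock"],2),"pos",np.round(o["position"],4),"yawy",round(a,1),"tilt",np.round(R[:2,2],3),"row",np.round(d,3),"spin",round(-s/30,3),"j7",round(o["joint_pos"][6],2),"F",np.round(o["ft_force"],2),"grip",round(o["grip_width"],3),round(o["grasp_force"],1))
E
python3 - <<'E'
from h import *
go([.492,.361,.2],88)
E
```

```text
t 2.33 pos [0.2969 0.4952 0.2534] yawy 87.6 tilt [-0.     0.001] row [-1.337 -0.839  0.355] spin -0.015 j7 0.42 F [-0.49 -0.06  0.99] grip 0.997 0.0
```

Emit:
carry_out:
  deltas:
    - [-0.9, -0.8, 0, 0, 1]
    - [-0.9, -0.8, 0, 0, 1]
    - [-0.9, -0.8, 0, 0, 1]
    - [-0.9, -0.8, 0, 0, 1]
    - [-0.9, -0.8, 0, 0, 1]
    - [-0.9, -0.8, 0, 0, 1]

```text
clock: 3.08
position: [0.4258, 0.3708, 0.2532]
ee_rot: [0.02, 1.0, 0.0, -0.0]
ft_force: [-0.4, 0.8, 0.8]
grip_width: 0.999
grasp_force: 0.0
```

```bash
python3 - <<'E'
from h import *
c=camera("wrist"); cv2.imwrite("pics/w1.png",c["img"][:,:,::-1])
print("cam",np.round(-c["R"].T@c["t"],3))
for q in ["plate","magazine"]:
    r=outline_of(q,c)
    for x in r[:2]:
        P=world(c,x["region"]); print(q,round(x["conf"],2),len(P),np.round(np.percentile(P,[2,50,98],axis=0),3).tolist())
        if q=="plate":
            P=P[abs(P[:,2]-.015)<.005]
        else: P=P[P[:,2]>.105]
        if len(P)>20: print(rect(P))
go([.492,.361,.2],88)
E
```

```text
cam [0.356 0.374 0.374]
plate 0.91 3164 [[0.435, 0.332, 0.013], [0.488, 0.361, 0.015], [0.55, 0.389, 0.017]]
(array([493.7, 360.5]), array([ 59.9, 119.1]), 86.5)
magazine 0.57 6620 [[0.452, 0.141, 0.004], [0.478, 0.186, 0.061], [0.557, 0.236, 0.113]]
(array([462.4, 238.6]), array([ 53.2, 195.6]), 16.9)
t 3.23 pos [0.4265 0.37   0.2533] yawy 87.6 tilt [-0.  0.] row [-0.439 -0.042  0.355] spin -0.012 j7 0.75 F [-0.07 -0.73  0.12] grip 0.996 0.0
```

View pics/w1.png

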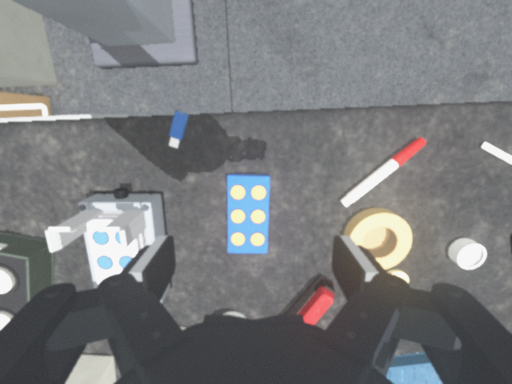

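The wrist view shows the plate clearly at (248,214), with nothing between it and the fingers. Its centre is (0.494, 0.3605) and its short axis is at about 86.5°.

Emit:
carry_out:
  deltas:
    - [-0.45, -0.04, 0.4, 0.03, 0.65]
    - [-0.45, -0.04, 0.9, 0.03, 0.65]
    - [-0.45, -0.04, 0.95, 0.03, 0.65]
    - [-0.45, -0.04, 0.95, 0.03, 0.65]
    - [-0.45, -0.04, 0.95, 0.03, 0.65]
    - [-0.45, -0.04, 0.95, 0.03, 0.65]
  force: 40

```text
clock: 3.98
position: [0.4951, 0.3613, 0.1133]
ee_rot: [0.029, 1.0, 0.001, 0.001]
ft_force: [0.1, -0.2, -0.6]
grip_width: 0.827
grasp_force: 0.0
```

```bash
python3 - <<'E'
from h import *
c=camera("wrist")
r=outline_of("plate",c)
for x in r[:1]:
    P=world(c,x["region"]);P=P[abs(P[:,2]-.015)<.006]; print(round(x["conf"],2),len(P),np.round(np.percentile(P,[2,50,98],axis=0),3).tolist(),rect(P))
go([.4937,.3605,.03],86.5)
E
```

```text
0.85 9138 [[0.437, 0.332, 0.014], [0.488, 0.361, 0.015], [0.551, 0.39, 0.017]] (array([494.8, 360.4]), array([ 60.1, 120. ]), 86.8)
t 4.08 pos [0.4949 0.3609 0.1126] yawy 86.7 tilt [0.002 0.002] row [ 0.009 -0.004  0.551] spin 0.005 j7 0.85 F [0.37 0.33 0.08] grip 0.823 0.0
```

Everything lines up (60.1 x 120.0 mm, at 86.8°). I'll descend straight.

Emit:
carry_out:
  deltas:
    - [0, 0, 0.3, 0, 0.65]
    - [0, 0, 0.45, 0, 0.65]
    - [0, 0, 0.53, 0, 0.65]
    - [0, 0, 0.56, 0, 0.65]
    - [0, 0, 0.56, 0, 0.65]

```text
clock: 4.7
position: [0.4949, 0.3604, 0.0276]
ee_rot: [0.029, 1.0, 0.0, 0.0]
ft_force: [-0.2, -0.9, -1.7]
grip_width: 0.826
grasp_force: 0.0
```

```bash
python3 - <<'E'
from h import *
go([.4945,.3605,.025],86.7)
E
```

```text
t 4.7 pos [0.4949 0.3604 0.0276] yawy 86.6 tilt [0.001 0.001] row [0.003 0.    0.017] spin -0.003 j7 0.86 F [-0.22 -0.93 -1.66] grip 0.826 0.0
```

Emit:
carry_out:
  deltas:
    - [0, 0, 0.013, 0, 0.5]
    - [0, 0, 0.013, 0, 0.3]
    - [0, 0, 0.013, 0, -0.2]
    - [0, 0, 0.013, 0, -0.2]
    - [0, 0, 0.013, 0, -0.2]
    - [0, 0, 0.013, 0, -0.2]
  force: 40

```text
clock: 5.45
position: [0.4949, 0.3604, 0.0258]
ee_rot: [0.029, 1.0, 0.0, 0.0]
ft_force: [-0.8, -2.0, 6.6]
grip_width: 0.681
grasp_force: 43.2
```

Emit:
carry_out:
  deltas:
    - [0, 0, -0.1, 0, -0.2]
    - [0, 0, -0.3, 0, -0.2]
    - [0, 0, -0.6, 0, -0.2]
    - [0, 0, -0.9, 0, -0.2]
    - [0, 0, -1, 0, -0.2]
    - [0, 0, -1, 0, -0.2]

```text
clock: 6.2
position: [0.4946, 0.3602, 0.1753]
ee_rot: [0.029, 1.0, 0.0, 0.0]
ft_force: [-0.3, -0.4, -4.3]
grip_width: 0.686
grasp_force: 45.0
```

```bash
python3 - <<'E'
from h import *
go([.53,.186,.21],86.7)
c=camera("wrist"); cv2.imwrite("pics/w2.png",c["img"][:,:,::-1])
for q in ["plate"]:
  for x in outline_of(q,c)[:2]:
    P=world(c,x["region"]); print(round(x["conf"],2),len(P),np.round(np.percentile(P,[2,50,98],axis=0),3).tolist(),rect(P))
r=outline_of("magazine",c)
for x in r[:1]:
    P=world(c,x["region"]); print(np.histogram(P[:,2],bins=np.arange(0,.13,.01)))
    m=x["region"]
for n in ["top"]:
    c=camera(n); P=world(c,np.ones(c["depth"].shape,bool)); P=P[(abs(P[:,0]-.53)<.1)&(abs(P[:,1]-.186)<.07)]
    for lo,hi in [(.03,.052),(.052,.1),(.1,.118)]:
        Q=P[(P[:,2]>lo)&(P[:,2]<hi)]; print(n,lo,len(Q),np.round(np.median(Q,axis=0),4),rect(Q))
E
```

```text
t 6.2 pos [0.4946 0.3602 0.1753] yawy 86.6 tilt [0.001 0.001] row [-0.304 -1.145 -0.232] spin -0.002 j7 0.85 F [-0.3  -0.41 -4.32] grip 0.686 45.0
0.82 19678 [[0.436, 0.333, 0.164], [0.478, 0.361, 0.165], [0.535, 0.39, 0.166]] (array([493. , 379.3]), array([ 97.3, 114.6]), 86.7)
(array([ 775,  540,  710, 1000, 3544,  885, 5546,  814,  861,  734,  632,
        706]), array([0.  , 0.01, 0.02, 0.03, 0.04, 0.05, 0.06, 0.07, 0.08, 0.09, 0.1 ,
       0.11, 0.12]))
top 0.03 378 [0.5227 0.1788 0.0446] (array([529.1, 185.5]), array([ 97.4, 168.7]), 87.7)
top 0.052 644 [0.5353 0.1846 0.0611] (array([530.2, 183.5]), array([ 90.4, 152. ]), 89.1)
top 0.1 128 [0.5814 0.2015 0.1096] (array([535.2, 185.6]), array([ 84.8, 144.7]), 87.9)
```

View pics/w2.png

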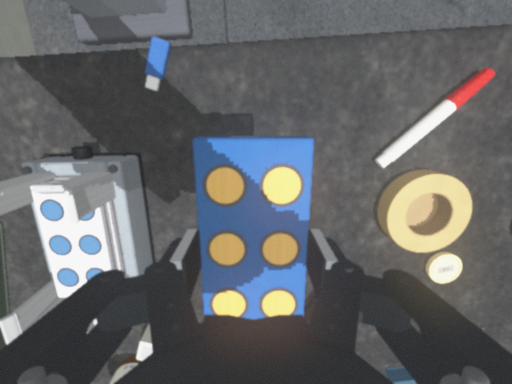

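The plate is held level and central: its top is at z 0.165 with the TCP at 0.175, so its underside is 25 mm below the TCP. I'll move to where the wrist camera sees the magazine beside it.

Emit:
carry_out:
  deltas:
    - [-0.15, -0.1, -0.2, 0, -0.2]
    - [-0.4, -0.2, -0.45, 0, -0.2]
    - [-0.58, -0.3, -0.6, 0, -0.2]
    - [-0.58, -0.3, -0.63, 0, -0.2]
    - [-0.58, -0.3, -0.63, 0, -0.2]
    - [-0.58, -0.3, -0.63, 0, -0.2]

```text
clock: 7.15
position: [0.5774, 0.3109, 0.2679]
ee_rot: [0.029, 1.0, -0.0, -0.001]
ft_force: [0.2, -0.0, -3.3]
grip_width: 0.687
grasp_force: 45.0
```

```bash
python3 - <<'E'
from h import *
c=camera("wrist"); cv2.imwrite("pics/w3.png",c["img"][:,:,::-1])
A=world(c,np.ones(c["depth"].shape,bool)); A=A[(abs(A[:,0]-.53)<.1)&(abs(A[:,1]-.186)<.065)]
for lo,hi in [(.041,.05),(.055,.07),(.108,.118)]:
    Q=A[(A[:,2]>lo)&(A[:,2]<hi)]; print(lo,len(Q),np.round(np.median(Q,axis=0),4),np.round(np.percentile(Q,[1,99],axis=0),4).tolist(),rect(Q))
# pile top by colour/height
m=np.zeros(c["depth"].shape,bool)
for q in ["plate"]:
  for x in outline_of(q,c)[:3]:
    P=world(c,x["region"]); print(round(x["conf"],2),len(P),np.round(np.percentile(P,[1,50,99],axis=0),4).tolist(),rect(P))
go([.53,.1855,.25],87.7)
E
```

```text
0.041 2493 [0.529  0.2201 0.046 ] [[0.4568, 0.1383, 0.0416], [0.6122, 0.2352, 0.0496]] (array([535.3, 185.4]), array([ 96.1, 157. ]), 87.5)
0.055 5283 [0.5311 0.184  0.062 ] [[0.4704, 0.1489, 0.056], [0.5984, 0.2262, 0.0684]] (array([535.1, 186.1]), array([ 76.9, 137.7]), 87.5)
0.108 1363 [0.4843 0.1674 0.1117] [[0.462, 0.1412, 0.1081], [0.6076, 0.2299, 0.1143]] (array([535. , 184.8]), array([ 86.4, 145.4]), 87.8)
0.94 19809 [[0.5177, 0.2822, 0.2556], [0.5613, 0.312, 0.2575], [0.6202, 0.342, 0.259]] (array([668. , 307.1]), array([176.8, 301.7]), 86.9)
t 7.25 pos [0.5777 0.3107 0.2684] yawy 86.7 tilt [-0.001 -0.   ] row [ 0.27  -0.852  0.123] spin -0.033 j7 1.0 F [ 0.48  0.59 -3.45] grip 0.688 45.0
```

View pics/w3.png

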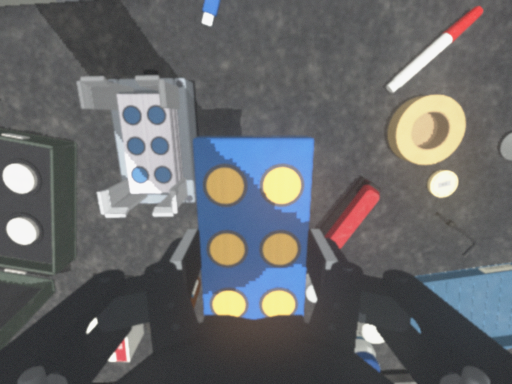

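The magazine is clear in the wrist view at (145,145). Its well measures 96 x 157 mm, centred at (0.535, 0.185) with its short axis at 87.6°, and the pile top is near z 0.062. Next I'll carry the plate above the mouth.

Emit:
carry_out:
  deltas:
    - [0.06, -0.2, 0, -0.03, -0.2]
    - [0.15, -0.5, 0.1, -0.03, -0.2]
    - [0.23, -0.8, 0.25, -0.03, -0.2]
    - [0.237, -0.857, 0.4, -0.03, -0.2]
    - [0.237, -0.857, 0.45, -0.03, -0.2]
    - [0.237, -0.857, 0.45, -0.03, -0.2]
    - [0.237, -0.857, 0.45, -0.03, -0.2]

```text
clock: 8.12
position: [0.536, 0.185, 0.2026]
ee_rot: [0.021, 1.0, 0.0, 0.001]
ft_force: [0.6, 0.3, -2.9]
grip_width: 0.683
grasp_force: 45.0
```

```bash
python3 - <<'E'
from h import *
go([.535,.185,.14],87.6)
c=camera("wrist"); cv2.imwrite("pics/w4.png",c["img"][:,:,::-1])
A=world(c,np.ones(c["depth"].shape,bool)); A=A[(abs(A[:,0]-.535)<.09)&(abs(A[:,1]-.186)<.065)]
for lo,hi in [(.041,.05),(.105,.118),(.18,.2)]:
    Q=A[(A[:,2]>lo)&(A[:,2]<hi)]; print(lo,len(Q),np.round(np.percentile(Q,[1,50,99],axis=0),4).tolist(),rect(Q))
E
```

```text
t 8.12 pos [0.536  0.185  0.2026] yawy 87.6 tilt [0.001 0.001] row [ 0.007 -0.001  0.417] spin 0.0 j7 1.16 F [ 0.63  0.32 -2.91] grip 0.683 45.0
0.041 809 [[0.4557, 0.1425, 0.043], [0.4613, 0.188, 0.0462], [0.482, 0.2334, 0.0496]] (array([471.5, 187.9]), array([94.3, 28.6]), 87.6)
0.105 1082 [[0.4618, 0.1452, 0.1052], [0.4687, 0.1877, 0.1116], [0.4823, 0.2296, 0.1141]] (array([472.1, 187.5]), array([85.7, 18.4]), 87.7)
0.18 20325 [[0.4764, 0.1555, 0.1904], [0.5211, 0.1859, 0.1923], [0.5786, 0.2163, 0.1971]] (array([529.4, 185.8]), array([ 85.9, 106.8]), 87.6)
```

View pics/w4.png

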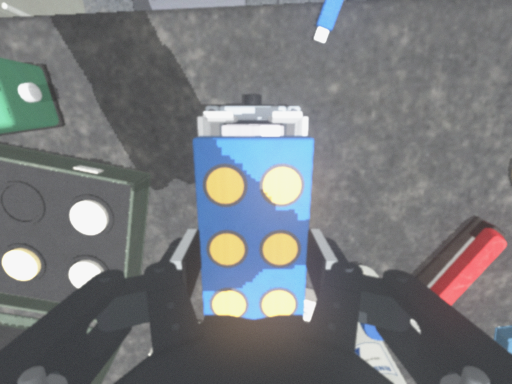

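The plate is aligned over the guides. The near-end guide centre is y 0.1875 and the plate's is about 0.1879, with the yaw equal, so I'll lower it into the mouth.

Emit:
carry_out:
  deltas:
    - [0.006, -0.002, 0.15, 0, -0.2]
    - [0.006, -0.002, 0.3, 0, -0.2]
    - [0.006, -0.002, 0.4, 0, -0.2]
    - [0.006, -0.002, 0.45, 0, -0.2]
    - [0.006, -0.002, 0.5, 0, -0.2]
    - [0.006, -0.002, 0.55, 0, -0.2]
    - [0.006, -0.002, 0.6, 0, -0.2]
    - [0.006, -0.002, 0.6, 0, -0.2]

```text
clock: 9.18
position: [0.5344, 0.1834, 0.1113]
ee_rot: [0.022, 1.0, -0.0, -0.0]
ft_force: [0.3, -0.3, -3.2]
grip_width: 0.684
grasp_force: 45.0
```

```bash
python3 - <<'E'
from h import *
go([.535,.185,.087],87.6)
print(np.round(manip.get_obs()["torque"],2))
E
```

```text
t 9.18 pos [0.5344 0.1834 0.1113] yawy 87.5 tilt [-0.001 -0.   ] row [-0.004  0.011  0.162] spin -0.002 j7 1.18 F [ 0.3  -0.29 -3.18] grip 0.684 45.0
[-0.02  0.   -0.  ]
```

Emit:
carry_out:
  deltas:
    - [0, 0.006, 0.04, 0, -0.2]
    - [0, 0.006, 0.08, 0, -0.2]
    - [0, 0.006, 0.11, 0, -0.2]
    - [0, 0.006, 0.125, 0, -0.2]
    - [0, 0.006, 0.125, 0, -0.2]

```text
clock: 9.8
position: [0.5347, 0.1844, 0.093]
ee_rot: [0.022, 1.0, -0.0, -0.0]
ft_force: [-0.8, -0.7, -3.5]
grip_width: 0.689
grasp_force: 45.0
```

```bash
python3 - <<'E'
from h import *
go([.535,.185,.087],87.6)
print(np.round(manip.get_obs()["torque"],2))
E
```

```text
t 9.8 pos [0.5347 0.1844 0.093 ] yawy 87.5 tilt [-0. -0.] row [-0.002  0.004  0.04 ] spin -0.003 j7 1.18 F [-0.79 -0.69 -3.51] grip 0.689 45.0
[-0.04 -0.04 -0.03]
```

Now I'll creep down in small steps while watching the force.

Emit:
carry_out:
  deltas:
    - [0, 0, 0.01, 0, -0.2]
    - [0, 0, 0.02, 0, -0.2]
    - [0, 0, 0.03, 0, -0.2]
    - [0, 0, 0.03, 0, -0.2]

```text
clock: 10.3
position: [0.5347, 0.1845, 0.0885]
ee_rot: [0.022, 1.0, 0.0, -0.0]
ft_force: [-0.5, -0.6, -3.4]
grip_width: 0.686
grasp_force: 45.0
```

Emit:
carry_out:
  deltas:
    - [0, 0, 0.005, 0, -0.2]
    - [0, 0, 0.01, 0, -0.2]
    - [0, 0, 0.01, 0, -0.2]

```text
clock: 10.68
position: [0.5348, 0.1845, 0.0872]
ee_rot: [0.022, 1.0, 0.0, 0.0]
ft_force: [-0.7, -0.5, -2.7]
grip_width: 0.686
grasp_force: 45.1
```

Emit:
carry_out:
  deltas:
    - [0, 0, 0.005, 0, -0.2]
    - [0, 0, 0.01, 0, -0.2]
    - [0, 0, 0.01, 0, -0.2]

```text
clock: 11.05
position: [0.5348, 0.1845, 0.0858]
ee_rot: [0.022, 1.0, 0.0, 0.0]
ft_force: [-1.4, 0.9, 1.8]
grip_width: 0.684
grasp_force: 45.5
```

Contact: the force changed by about 5 N, which is more than the plate's weight, so the pile is carrying it. I'll release and retreat straight up.

Emit:
carry_out:
  deltas:
    - [0, 0, 0, 0, 0.4]
    - [0, 0, 0, 0, 0.5]
    - [0, 0, 0, 0, 0.6]
    - [0, 0, 0, 0, 0.7]
    - [0, 0, 0, 0, 0.7]
    - [0, 0, 0, 0, 0.7]

```text
clock: 11.8
position: [0.5348, 0.1845, 0.0856]
ee_rot: [0.022, 1.0, 0.0, 0.0]
ft_force: [1.0, -1.1, 0.1]
grip_width: 0.851
grasp_force: 0.0
```

```bash
python3 - <<'E'
from h import *
go([.535,.185,.087],87.6)
c=camera("wrist")
x=outline_of("plate",c)[0]; P=world(c,x["region"]); print(round(x["conf"],2),len(P),np.round(np.percentile(P,[2,50,98],axis=0),4).tolist())
E
```

```text
t 11.8 pos [0.5348 0.1845 0.0856] yawy 87.5 tilt [0. 0.] row [-0.001  0.004 -0.009] spin -0.002 j7 1.18 F [ 1.04 -1.1   0.12] grip 0.851 0.0
0.61 19571 [[0.476, 0.1571, 0.0745], [0.5183, 0.1853, 0.0759], [0.5746, 0.2136, 0.0772]]
```

The plate rests at z 0.076 with the grip free. I'll lift away.

Emit:
carry_out:
  deltas:
    - [0, 0, -0.08, 0, 0.7]
    - [0, 0, -0.25, 0, 0.7]
    - [0, 0, -0.6, 0, 0.7]
    - [0, 0, -0.9, 0, 0.7]
    - [0, 0, -1, 0, 0.7]
    - [0, 0, -1, 0, 0.7]

```text
clock: 12.65
position: [0.5351, 0.1846, 0.2366]
ee_rot: [0.022, 1.0, 0.001, 0.001]
ft_force: [-0.0, 0.6, -0.0]
grip_width: 0.851
grasp_force: 0.0
```

```bash
python3 - <<'E'
from h import *
c=camera("wrist"); 
for x in outline_of("plate",c)[:1]:
    P=world(c,x["region"]); print(round(x["conf"],2),len(P),np.round(np.percentile(P,[1,50,99],axis=0),4).tolist(),rect(P[abs(P[:,2]-.076)<.004]))
cs=[camera("scene"),camera("top"),c]
for c in cs[:2]:
    for q in ["lever_post","lever_pivot"]:
        for x in outline_of(q,c)[:1]:
            P=world(c,x["region"]); print(q,round(x["conf"],2),len(P))
            for lo,hi in [(.06,.074),(.09,.118),(.115,.13)]:
                Q=P[(P[:,2]>lo)&(P[:,2]<hi)]
                if len(Q)>3: print("  ",lo,len(Q),np.round(np.median(Q,axis=0),4),rect(Q))
go([.44,-.04,.24],87.6)
c=cs[0]; a=(c["R"]@np.array([.44,-.1,.09])+c["t"]); f=K(c); u,v=int(f*a[0]/a[2]+c["cx"]),int(f*a[1]/a[2]+c["cy"])
s=np.hstack([cv2.resize(c["img"][v-40:v+40,u-40:u+40],(400,400),interpolation=2),cv2.resize(cs[2]["img"][60:360,100:400],(400,400))]); cv2.imwrite("pics/s5.png",s[:,:,::-1])
E
```

```text
0.58 5906 [[0.4752, 0.155, 0.0665], [0.529, 0.1851, 0.0758], [0.5933, 0.2149, 0.0775]] (array([534.6, 185. ]), array([ 60.1, 119.5]), 87.5)
lever_post 0.59 1015
   0.06 57 [0.4843 0.2007 0.0683] (array([532.2, 186.1]), array([ 78.2, 135.1]), 87.3)
   0.09 140 [0.4785 0.2087 0.1092] (array([532.1, 185.5]), array([ 85.7, 142.5]), 87.3)
   0.115 8 [0.4656 0.1553 0.1157] (array([521.8, 187.9]), array([ 79.1, 120.1]), 89.4)
lever_pivot 0.66 695
   0.06 376 [ 0.434  -0.0697  0.0696] (array([438.2, -79.9]), array([66.3, 91.6]), 3.4)
lever_pivot 0.8 544
   0.06 328 [ 0.4337 -0.074   0.0689] (array([438.3, -86.3]), array([63.8, 99.7]), 5.3)
   0.09 6 [ 0.44   -0.1357  0.1025] (array([ 440.1, -106.5]), array([ 6.5, 70.9]), 1.2)
   0.115 6 [ 0.4429 -0.1389  0.1219] (array([ 442.6, -140.8]), array([7. , 6.9]), 86.3)
t 13.05 pos [0.5345 0.1843 0.2348] yawy 87.5 tilt [-0.001 -0.001] row [ 0.565 -1.521 -0.033] spin -0.003 j7 1.15 F [0.45 0.04 0.49] grip 0.851 0.0
```

View pics/s5.png

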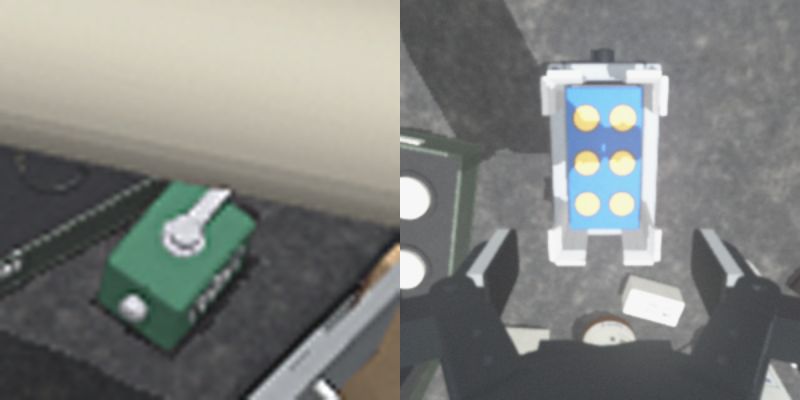

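The crops show the blue plate flat between all four guides, measured at (0.5346, 0.185), 60.1 x 119.5 mm and level. The counter sits near (0.437, -0.08), and its lever points toward -y. Now I'll go to the lever, turning the fingers so they straddle the post along its path.

Emit:
carry_out:
  deltas:
    - [0.1, -0.3, 0, 0.3, 0.7]
    - [0.2, -0.6, 0, 0.6, 0.5]
    - [0.29, -0.98, 0, 0.9, 0]
    - [0.29, -0.98, 0, 0.9, -0.1]
    - [0.29, -0.98, 0, 0.9, -0.1]
    - [0.29, -0.98, 0, 0.9, -0.1]

```text
clock: 13.8
position: [0.4851, 0.0407, 0.2354]
ee_rot: [0.253, 0.967, -0.0, -0.0]
ft_force: [-0.3, -0.2, -0.6]
grip_width: 0.452
grasp_force: 0.0
```

```bash
python3 - <<'E'
from h import *
go([.44,-.10,.24],30)
E
```

```text
t 13.8 pos [0.4851 0.0407 0.2354] yawy 60.7 tilt [-0.  0.] row [-0.197 -0.965 -0.03 ] spin 1.022 j7 0.89 F [-0.31 -0.15 -0.61] grip 0.452 0.0
```

Emit:
carry_out:
  deltas:
    - [-0.06, -0.3, 0, 0.3, -0.1]
    - [-0.12, -0.6, 0, 0.6, -0.1]
    - [-0.197, -0.965, 0, 0.95, -0.1]
    - [-0.197, -0.965, 0, 1, -0.1]
    - [-0.197, -0.965, 0, 1, -0.1]
    - [-0.197, -0.965, 0, 1, -0.1]

```text
clock: 14.55
position: [0.44, -0.0996, 0.2354]
ee_rot: [0.494, 0.869, -0.0, -0.0]
ft_force: [0.2, -0.2, 0.0]
grip_width: 0.449
grasp_force: 0.0
```

```bash
python3 - <<'E'
from h import *
c=camera("wrist"); cv2.imwrite("pics/w6.png",c["img"][:,:,::-1])
A=world(c,np.ones(c["depth"].shape,bool)); 
B=A[(abs(A[:,0]-.44)<.08)&(abs(A[:,1]+.1)<.09)]
for lo,hi in [(.066,.073),(.075,.09),(.09,.117),(.117,.125)]:
    Q=B[(B[:,2]>lo)&(B[:,2]<hi)]
    if len(Q)>5: print(lo,len(Q),np.round(np.percentile(Q,[1,50,99],axis=0),4).tolist(),rect(Q))
C=A[(A[:,0]>.475)&(A[:,0]<.56)&(A[:,1]>-.17)&(A[:,1]<0)&(A[:,2]<.14)]; print("case z pct",np.round(np.percentile(C[:,2],[50,90,99,100]),3), np.round(C[C[:,2]>.06][:,:2].min(0),3) if (C[:,2]>.06).any() else "")
go([.442,-.14,.15],15)
E
```

```text
0.066 3694 [[0.4073, -0.1243, 0.0665], [0.4348, -0.072, 0.0701], [0.4709, -0.0376, 0.0725]] (array([439.4, -81.3]), array([63.2, 89. ]), 5.3)
0.075 820 [[0.4295, -0.1399, 0.0767], [0.4411, -0.0986, 0.0819], [0.4496, -0.0713, 0.0879]] (array([ 440.1, -106.7]), array([22. , 74.4]), 1.7)
0.09 123 [[0.4387, -0.1419, 0.0903], [0.4428, -0.1361, 0.1042], [0.4503, -0.1347, 0.1166]] (array([ 443.7, -137.5]), array([12.5,  5. ]), 19.3)
0.117 130 [[0.4391, -0.1462, 0.1171], [0.4448, -0.14, 0.1207], [0.4506, -0.1348, 0.1226]] (array([ 445.4, -140.9]), array([11.6, 12.4]), 30.9)
case z pct [0.035 0.043 0.051 0.064] [ 0.475 -0.118]
t 14.6 pos [ 0.4399 -0.0998  0.2354] yawy 30.7 tilt [-0. -0.] row [-0.238 -0.125  0.57 ] spin 0.524 j7 0.63 F [ 0.51 -0.11  0.06] grip 0.45 0.0
```

View pics/w6.png

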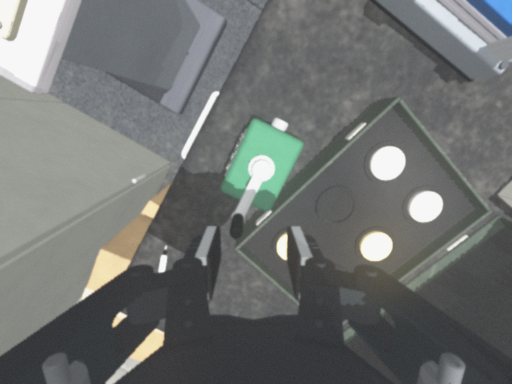

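The wrist view shows the post at (237,226) and the pivot at (262,168), which gives post (0.4448, -0.1405) and pivot (0.4394, -0.081), 60 mm apart as expected. The case edge is only about 50 mm high, below my fingertip height, so I'll move above the post.

Emit:
carry_out:
  deltas:
    - [-0.12, -0.05, 0.15, 0.25, -0.1]
    - [-0.25, -0.11, 0.3, 0.52, -0.1]
    - [-0.25, -0.11, 0.45, 0.52, -0.1]
    - [-0.25, -0.11, 0.5, 0.52, -0.1]
    - [-0.25, -0.11, 0.5, 0.52, -0.1]

```text
clock: 15.22
position: [0.4444, -0.1411, 0.1605]
ee_rot: [0.609, 0.793, -0.0, -0.0]
ft_force: [0.9, 0.5, 0.8]
grip_width: 0.454
grasp_force: 0.0
```

```bash
python3 - <<'E'
from h import *
go([.4448,-.1405,.109],15)
c=camera("wrist")
A=world(c,np.ones(c["depth"].shape,bool)); B=A[(abs(A[:,0]-.445)<.012)&(abs(A[:,1]+.14)<.012)&(A[:,2]>.116)&(A[:,2]<.126)]; print(len(B),rect(B),np.median(B,0))
# tool points: finger tips heights
E
```

```text
t 15.22 pos [ 0.4444 -0.1411  0.1605] yawy 15.0 tilt [-0.001 -0.   ] row [0.003 0.004 0.344] spin 0.001 j7 0.5 F [0.93 0.46 0.75] grip 0.454 0.0
293 (array([ 444.9, -141.1]), array([12.5, 11.7]), 41.6) [ 0.44495567 -0.14012188  0.12089544]
```

Emit:
carry_out:
  deltas:
    - [0, 0, 0.15, 0, -0.1]
    - [0, 0, 0.3, 0, -0.3]
    - [0, 0, 0.34, 0, -0.5]
    - [0, 0, 0.34, 0, -0.5]
    - [0, 0, 0.34, 0, -0.5]
  force: 20

```text
clock: 15.9
position: [0.445, -0.1418, 0.1106]
ee_rot: [0.609, 0.793, 0.0, 0.001]
ft_force: [-0.2, 0.1, -0.3]
grip_width: 0.249
grasp_force: 0.0
```

```bash
cat >> h.py <<'E'
def arc(thetas,lead=.004,yaw0=15,k=45/63.):
    o=manip.get_obs(); R=Ro.from_quat(o["ee_rot"]).as_matrix(); a0=np.degrees(np.arctan2(R[1,1],R[0,1]))
    for th in thetas:
        a=np.radians(-84.8)+th; post=np.array([.4394,-.081])+.060*np.array([np.cos(a),np.sin(a)])
        y=yaw0+k*np.degrees(th); t=post+lead*np.array([np.cos(np.radians(y)),np.sin(np.radians(y))])
        d=R.T@np.array([*(t-o["position"][:2]),0])/.15
        print(round(th,2),np.round(d[:2],3),"spin",round(-(y-a0)/30,3),"xy",np.round(t,4))
E
python3 - <<'E'
from h import *
go([.4448,-.1405,.109],15)
arc(np.arange(.1,1.11,.1))
E
```

```text
t 15.9 pos [ 0.445  -0.1418  0.1106] yawy 14.9 tilt [0.002 0.   ] row [0.009 0.001 0.01 ] spin -0.002 j7 0.55 F [-0.16  0.11 -0.34] grip 0.249 0.0
0.1 [0.004 0.067] spin -0.139 xy [ 0.4546 -0.1386]
0.2 [0.005 0.107] spin -0.275 xy [ 0.4603 -0.1369]
0.3 [0.01  0.147] spin -0.411 xy [ 0.4658 -0.1346]
0.4 [0.019 0.185] spin -0.548 xy [ 0.4711 -0.1318]
0.5 [0.032 0.223] spin -0.684 xy [ 0.4761 -0.1285]
0.6 [0.049 0.26 ] spin -0.821 xy [ 0.4807 -0.1247]
0.7 [0.069 0.294] spin -0.957 xy [ 0.4849 -0.1204]
0.8 [0.093 0.327] spin -1.094 xy [ 0.4887 -0.1158]
0.9 [0.119 0.357] spin -1.23 xy [ 0.4921 -0.1107]
1.0 [0.149 0.384] spin -1.366 xy [ 0.4949 -0.1054]
1.1 [0.181 0.408] spin -1.503 xy [ 0.4971 -0.0998]
```

Emit:
carry_out:
  deltas:
    - [0.004, 0.067, 0, -0.14, -0.5]
    - [0.005, 0.107, 0, -0.275, -0.5]
    - [0.01, 0.147, 0, -0.41, -0.5]
    - [0.019, 0.185, 0, -0.55, -0.5]
    - [0.032, 0.223, 0, -0.685, -0.5]
    - [0.049, 0.26, 0, -0.82, -0.5]
    - [0.069, 0.294, 0, -0.957, -0.5]
    - [0.069, 0.294, 0, -0.957, -0.5]

```text
clock: 16.9
position: [0.4847, -0.1208, 0.1103]
ee_rot: [0.394, 0.919, -0.0, 0.001]
ft_force: [-0.4, -2.9, 0.4]
grip_width: 0.248
grasp_force: 1.2
```

```bash
python3 - <<'E'
from h import *
go([.4849,-.1204,.110],46)
arc([.8,.9,1.,1.05,1.1,1.15,1.2])
E
```

```text
t 16.9 pos [ 0.4847 -0.1208  0.1103] yawy 43.6 tilt [ 0.001 -0.   ] row [0.001 0.003 0.002] spin -0.08 j7 1.01 F [-0.38 -2.95  0.43] grip 0.248 1.2
0.8 [0.006 0.042] spin -0.138 xy [ 0.4887 -0.1158]
0.9 [0.015 0.082] spin -0.274 xy [ 0.4921 -0.1107]
1.0 [0.028 0.12 ] spin -0.41 xy [ 0.4949 -0.1054]
1.05 [0.036 0.138] spin -0.479 xy [ 0.4961 -0.1026]
1.1 [0.044 0.156] spin -0.547 xy [ 0.4971 -0.0998]
1.15 [0.054 0.174] spin -0.615 xy [ 0.498  -0.0969]
1.2 [0.065 0.191] spin -0.683 xy [ 0.4988 -0.094 ]
```

The lever is following, with about 3 N at the post. On toward the stop.

Emit:
carry_out:
  deltas:
    - [0.006, 0.042, 0, -0.138, -0.5]
    - [0.015, 0.082, 0, -0.274, -0.5]
    - [0.028, 0.12, 0, -0.41, -0.5]
    - [0.036, 0.138, 0, -0.48, -0.5]
    - [0.036, 0.138, 0, -0.48, -0.5]

```text
clock: 17.52
position: [0.4956, -0.1024, 0.1099]
ee_rot: [0.276, 0.961, 0.0, 0.0]
ft_force: [-0.0, -2.9, 1.0]
grip_width: 0.251
grasp_force: 1.4
```

```bash
python3 - <<'E'
from h import *
go([.4971,-.0998,.110],64)
arc([1.1,1.15,1.2,1.25])
E
```

```text
t 17.52 pos [ 0.4956 -0.1024  0.1099] yawy 58.0 tilt [ 0.001 -0.   ] row [ 0.001  0.02  -0.001] spin -0.202 j7 1.21 F [-0.03 -2.86  0.96] grip 0.251 1.4
1.1 [0.001 0.02 ] spin -0.069 xy [ 0.4971 -0.0998]
1.15 [0.006 0.04 ] spin -0.137 xy [ 0.498  -0.0969]
1.2 [0.012 0.059] spin -0.205 xy [ 0.4988 -0.094 ]
1.25 [0.019 0.078] spin -0.273 xy [ 0.4994 -0.091 ]
```

Emit:
carry_out:
  deltas:
    - [0.001, 0.01, 0, 0, -0.5]
    - [0.002, 0.02, 0, 0, -0.5]
    - [0.003, 0.028, 0, 0, -0.5]
    - [0.003, 0.028, 0, 0, -0.5]

```text
clock: 18.02
position: [0.4968, -0.0999, 0.1096]
ee_rot: [0.276, 0.961, -0.001, -0.0]
ft_force: [-3.1, -9.1, 4.6]
grip_width: 0.249
grasp_force: 4.4
```

Emit:
carry_out:
  deltas:
    - [0, 0.006, 0, 0, -0.5]
    - [0, 0.01, 0, 0, -0.5]
    - [0, 0.01, 0, 0, -0.5]

```text
clock: 18.4
position: [0.497, -0.0996, 0.1095]
ee_rot: [0.277, 0.961, -0.001, -0.001]
ft_force: [-5.9, -11.7, 6.5]
grip_width: 0.253
grasp_force: 6.5
```

The lever is at its stop: the force rose to about 13 N with no further motion. I'll ease off and lift away so it springs back.

Emit:
carry_out:
  deltas:
    - [0, -0.015, 0, 0, -0.5]
    - [0, -0.015, -0.15, 0, -0.5]
    - [0, -0.015, -0.4, 0, -0.5]
    - [0, -0.015, -0.75, 0, -0.5]
    - [0, -0.015, -0.9, 0, -0.5]
    - [0, -0.015, -0.9, 0, -0.5]
    - [0, -0.015, -0.9, 0, -0.5]
    - [0, -0.015, -0.9, 0, -0.5]

```text
clock: 19.4
position: [0.4964, -0.0987, 0.2433]
ee_rot: [0.275, 0.961, -0.0, -0.001]
ft_force: [-0.6, 0.1, 1.1]
grip_width: 0.25
grasp_force: 0.0
```

```bash
python3 - <<'E'
from h import *
c=camera("wrist"); 
A=world(c,np.ones(c["depth"].shape,bool))
B=A[(abs(A[:,0]-.45)<.06)&(abs(A[:,1]+.11)<.06)&(A[:,2]>.116)&(A[:,2]<.126)]; print("post",len(B),rect(B) if len(B) else "")
t=camera("top"); 
for x in outline_of("magazine",t)[:1]:
    print(np.round(np.percentile(world(t,x["region"]),[2,50,98],axis=0),3).tolist())
P=world(t,np.ones(t["depth"].shape,bool)); Q=P[(abs(P[:,0]-.535)<.055)&(abs(P[:,1]-.185)<.025)]; print("plate top",np.round(np.percentile(Q[:,2],[10,50,90]),4))
Q=P[(abs(P[:,0]-.445)<.03)&(abs(P[:,1]+.12)<.06)&(P[:,2]>.1)&(P[:,2]<.126)]; print("post top cam",len(Q),np.round(Q.mean(0),3) if len(Q) else "")
cv2.imwrite("pics/w7.png",np.hstack([cv2.resize(c["img"],(400,300)),cv2.resize(t["img"],(400,300))])[:,:,::-1])
go([.5,-.1,.25],60)
E
```

```text
post 152 (array([ 444.8, -140.9]), array([12.3, 11.9]), 12.5)
[[0.454, 0.135, 0.003], [0.524, 0.167, 0.047], [0.608, 0.229, 0.116]]
plate top [0.07   0.0753 0.0809]
post top cam 0 
t 19.55 pos [ 0.4966 -0.099   0.2439] yawy 58.0 tilt [-0.001  0.   ] row [-0.023  0.006 -0.041] spin -0.066 j7 1.15 F [-0.51  0.52 -0.12] grip 0.249 0.0
```

View pics/w7.png

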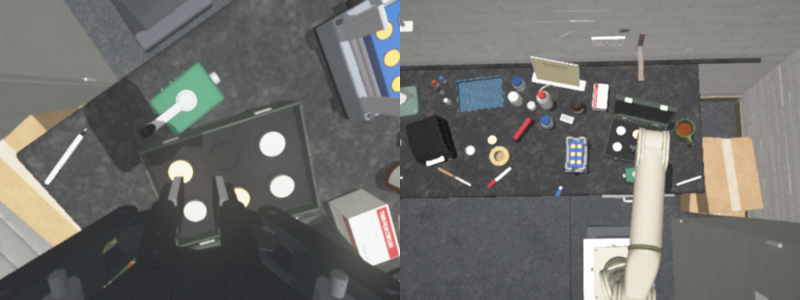

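The lever is back at rest, with its post at (0.4448, -0.1409). The plate lies in the magazine, the other things are where they were, and the gripper is clear.

```bash
python3 -c "
from workcell import ticket
print(ticket.hand_in())"
```

```text
the job is handed in; nothing more can be done
None
```

The blue plate lies flat on the pile between the four corner guides. The tally lever was swung to its stop and sprang back to rest, and the job was handed in at about 20 s on the clock.

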